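Clip the lid onto a glaze tub on the spring scale

TASK

Put the lid on the white glaze tub that stands on the spring scale: set it in by its knob without dropping it. Then fold the tub's three hinged metal clips over the lid's rim one by one, pressing each down near its free end until it snaps home; the clips are of unequal stiffness and the scale gives, so feel for the snap, and never press on the tub or its clips with more than 20 N. Leave the other ware and tools where they are, and let go of everything.

Things in the scene. Friction and masses are not known exactly. Their poses are not given: they have to be found in the camera images.
- tub: white round plastic tub, 132 mm across at the rim, 75 mm tall, standing fixed in the pan of a round grey spring scale (132 mm across); origin at the centre of its underside, about 62 mm above the table; z up. Wall 4 mm, mouth 124 mm across inside. Three clips are hinged outside the rim, 120 degrees apart.
- tub_mouth (a point): centre of the tub's mouth, at the height of the rim's top, about 137 mm above the table; z up. Tub and pan move only up and down: they sink softly under a push (about 0.9 N per mm) and come back unhurriedly (damped), until a hard overload stop in the scale catches them, set each time anywhere from 4 to 15 mm down and unseen: the height at which a clip snaps is not known beforehand.
- lid: loose round white plastic lid, 0.25 kg, starting flat on the table, knob up. From below: plug 115 mm across and 8 mm deep with a chamfered edge (goes into the mouth), flange 128 mm across and 6 mm thick (rests on the rim), upright round knob 28 mm across and 32 mm tall. Origin at the centre of the plug's underside, z up. Turning it does not matter.
- lid_knob (a point): centre of the lid's knob, half-way up: 30 mm above the lid's underside, 16 mm below the knob's top and 16 mm above the flange's top; 22 mm above the tub's rim when the lid is seated
- clip0 (a joint): angle of one steel clip: 0 when it lies flat and home over the lid's rim, pointing at the knob, about 1.57 when it stands upright, up to 2.1 when it leans outwards. Its hinge is slightly stiff, so it stays where it is left, until the last 0.3 rad, where it resists harder and harder, then at about 0.1 rad snaps home by itself and stays. It must be pushed from its outer face, inwards and then down. Pressed near its free end it takes between 4 and 13 N; the three clips differ.
- clip0_hinge (a point): middle of that clip's hinge axis (horizontal, along the rim), 76 mm from the tub's axis and 9.5 mm above the rim. The clip is a plate 34 mm wide and 4 mm thick (2 mm either side of the axis) that reaches 38 mm from the axis to its free end. Home, its underside is 1.5 mm above the lid's flange. The hinge's two lugs, 22 mm either side of its middle, rise 4 mm above the axis.
- clip1 (a joint): angle of one steel clip: 0 when it lies flat and home over the lid's rim, pointing at the knob, about 1.57 when it stands upright, up to 2.1 when it leans outwards. Its hinge is slightly stiff, so it stays where it is left, until the last 0.3 rad, where it resists harder and harder, then at about 0.1 rad snaps home by itself and stays. It must be pushed from its outer face, inwards and then down. Pressed near its free end it takes between 4 and 13 N; the three clips differ.
- clip1_hinge (a point): middle of that clip's hinge axis (horizontal, along the rim), 76 mm from the tub's axis and 9.5 mm above the rim. The clip is a plate 34 mm wide and 4 mm thick (2 mm either side of the axis) that reaches 38 mm from the axis to its free end. Home, its underside is 1.5 mm above the lid's flange. The hinge's two lugs, 22 mm either side of its middle, rise 4 mm above the axis.
- clip2 (a joint): angle of one steel clip: 0 when it lies flat and home over the lid's rim, pointing at the knob, about 1.57 when it stands upright, up to 2.1 when it leans outwards. Its hinge is slightly stiff, so it stays where it is left, until the last 0.3 rad, where it resists harder and harder, then at about 0.1 rad snaps home by itself and stays. It must be pushed from its outer face, inwards and then down. Pressed near its free end it takes between 4 and 13 N; the three clips differ.
- clip2_hinge (a point): middle of that clip's hinge axis (horizontal, along the rim), 76 mm from the tub's axis and 9.5 mm above the rim. The clip is a plate 34 mm wide and 4 mm thick (2 mm either side of the axis) that reaches 38 mm from the axis to its free end. Home, its underside is 1.5 mm above the lid's flange. The hinge's two lugs, 22 mm either side of its middle, rise 4 mm above the axis.
- bowl: bystander: white biscuit bowl, 100 mm across; origin at its underside (leave it alone)
- cup: bystander: blue-glazed cup, 70 mm across, 80 mm tall; origin at its underside (leave it alone)
- plate: bystander: white biscuit plate, 180 mm across; origin at its underside (leave it alone)
- brush: bystander: flat glaze brush lying down, 170 mm long, origin at its underside (leave it alone)
- prop: bystander: terracotta kiln prop, 36 mm across, 60 mm tall; origin at its underside (leave it alone)
- jar: bystander: amber glass jar, 64 mm across, 80 mm tall; origin at its underside (leave it alone)
Not all that is in view belongs to the job. What is shaped like the lid but blue is not meant.

How it is judged:
On the way, in this order (a step that is already met when the one before it is completed fails the run):
1. the lid is seated in the tub's mouth, the clips still open (horizontal distance between lid_knob and tub_mouth below 0.007 m and z of lid_knob in the frame of tub_mouth between 0.018 and 0.0245 m and value of joint each of clip0, clip1, clip2 above 1.2 rad), for 0.2 s.
2. one clip is home over the seated lid, the others not yet (horizontal distance between lid_knob and tub_mouth below 0.007 m and z of lid_knob in the frame of tub_mouth between 0.018 and 0.0245 m and value of joint any of clip0, clip1, clip2 below 0.06 rad and (not (value of joint clip0 below 0.06 rad) or not (value of joint clip1 below 0.06 rad)) and (not (value of joint clip0 below 0.06 rad) or not (value of joint clip2 below 0.06 rad)) and (not (value of joint clip1 below 0.06 rad) or not (value of joint clip2 below 0.06 rad))), for 0.1 s.
3. two clips are home (horizontal distance between lid_knob and tub_mouth below 0.007 m and z of lid_knob in the frame of tub_mouth between 0.018 and 0.0245 m and (value of joint each of clip0, clip1 below 0.06 rad or value of joint each of clip0, clip2 below 0.06 rad or value of joint each of clip1, clip2 below 0.06 rad) and not (value of joint each of clip0, clip1, clip2 below 0.06 rad)), for 0.1 s.
At the end, for the whole second after the job is handed in: The lid lies level and at rest in the tub's mouth (knob centre 18 to 24.5 mm above the rim and within 7 mm of its centre) and all three clips are home over it (within 0.06 rad of flat) (horizontal distance between lid_knob and tub_mouth below 0.007 m and z of lid_knob in the frame of tub_mouth between 0.018 and 0.0245 m and value of joint each of clip0, clip1, clip2 below 0.06 rad and angle between tub_mouth's own z axis and vertical below 0.1 rad and angle between lid_knob's own z axis and vertical below 0.06 rad and linear speed of lid below 0.02 m/s); the robot touches nothing.
It fails at once if the fingers press on the tub or its clips with more than 20 N (contact force between the fingers and tub above 20 N).
It fails at once if the arm presses on the tub or its clips with more than 20 N (contact force between the arm and tub above 20 N).
It fails at once if the lid is dropped (falls free faster than 0.7 m/s) (linear speed of lid above 0.7 m/s and contact force between the fingers and lid below 0.05 N).
It fails at once if a bystander is moved more than 30 mm (distance of any of bowl, cup, plate, brush, prop, jar from where it was at the start of the episode above 0.03 m).
It also fails if it takes over 72 s, if anything falls off the work surface, if the arm or the gripper's body presses on something with over 40 N, if the wrist force passes 120 N, or if a joint passes its speed limit or range.

ROBOT

A 6-joint arm with a two-finger parallel gripper is mounted at the origin on the work surface. World frame = base frame: x ahead of the robot, y to its left, z up, the work surface at z = 0. Lengths are in m, angles in rad, forces in N, time in s.
With the tool pointing down it reaches from about 0.375 to 0.9 m from the base axis. Payload 3.1 kg.
Tool frame: the origin (TCP) lies at the very end of the fingers, on their centre line; the grasp point (between the pads) lies 19 mm behind it (hold_point_z is the distance from the TCP to the grasp point, in m); z points along the fingers, x is the direction in which the jaws open and shut, and the axes are right-handed (so a half turn about z gives the same grasp; the last joint's range is limited). The gripper opens to 87 mm and grips with 3 to 60 N. Pads are 19 mm wide; open, the fingers measure 117 mm over their backs; the gripper's body (75 mm by 190 mm) begins 51 mm behind the grasp point.
Start: joints at [-1.385, 0.527, 1.433, -0, 1.181, -0.178], TCP at [0.223, -0.584, 0.223] pointing down, gripper open.
Joint ranges: [-3.08, 3.08], [-0.75, 2.2], [0.22, 2.44], [-1.43, 4.57], [0, 2.65], [-2.85, 2.85]. Speed limits (rad/s): [2.79, 2.79, 3.14, 3.14, 3.14, 3.14].

INTERFACE

Orientations are given as a unit quaternion [x, y, z, w].
In Python, from rig import * gives the robot as it stands.
- The arm moves only by the tool carry_out, never from a script. Its argument "deltas" is a list of rows, each a list of 7 numbers: the closure, from -1 (fully open) to 1 (shut), then the shift along the tool's x, y, z in units of 25 mm (1.0 is 25 mm), then the turn, a rotation vector about the tool's x, y, z in degrees. In form: [[jaw, x, y, z, rx, ry, rz], ...]. A call has 1 to 8 rows; each row is the pose to reach, as a shift and turn from the pose commanded when the call began, along the tool's axes at that moment; what a row does not reach only later rows make up. A row lasts 1/10 s, in which the tool goes at most 50 mm and 8.59 degrees, less where a joint would pass 70% of its speed; a pose out of reach is approached as far as the arm can. A call with a gripper value outside its range is refused whole. The fingers move at their own pace and stop on an object; "force" is the grip in N (left out, the last holds). Time passes only in rows, so rows that repeat a pose let the fingers close. It gives the time, the measured TCP pose, the force and the opening at its end, in the units of the state.
- get_obs(): the state, without advancing time (a new reading comes with each control period).
- camera(name): name is "scene" or "top"; returns (picture, depth): 480x640x3 uint8, red, green, blue; 480x640 float32, m along the optical axis (not along the pixel's ray), 0 where there is no reading.
- camera_info(name): a dict with "mtx" (3x3 intrinsics, pixels), "origin" and "rotation" of the camera in the world. Camera axes: x right, y down, z forward; pixel columns grow to the right and rows downward; lengths in m; the calibration is good to about 2 mm. A picture is of the moment at which its call begins. camera_info takes no time and is no camera call.
- hand_in(): hands the job in, once; it reports no verdict.
Trained networks look in the newest picture that a camera, given by its name, has taken for a name from the list of things; names that differ only in an ending like _2 or _b are one class to them, and where a whole thing is asked for, a point or a joint stands for the part that bears it (a point fixed in the world has none). Each returns a list of dicts, best first, with "score" (0 to 1); they miss things now and then, are a little off and sometimes report something else, mostly with a low value. They report only what shows in the picture. A call takes as long as a camera call. They do not tell look-alikes from the thing itself.
- spot_in(camera, target): "pixel" ([row, column] in pixels, amid what is visible of it).
The state is a dict: "time": time; "q": joint angles; "joint_velocities": joint speeds; "joint_torque": joint torques, N m; "position": TCP position; "tool_rot": TCP orientation; "ft_force": force on the tool from outside, world axes, zero at the start; "moment": the same for the moment, N m; "grip_width": finger opening in m.
Only numpy, scipy, OpenCV 4.12 (cv2) and the standard library are available. Lean on these libraries where they do the work, as an engineer would, in place of code of your own. Each camera call takes 0.05 s, during which the arm holds its last target.

## Working session

There is one attempt and no reset: what is moved stays moved. The work goes in short steps, Python scripts to look and compute and a tool call to move; the robot and the scene stay as the last step left them, time stands still between calls to the robot, and variables do not carry over. Pictures are saved under pics/ and viewed, and the job is handed in when it is done.

Besides the shell and the picture viewer there is one more tool, called after "Request:" as name(argument=value, ...), one argument or row to a line, values as JSON. carry_out: Moves the arm, as the interface text tells. Its arguments: {"type":"object","properties":{"deltas":{"type":"array"},"force":{"type":"number"}},"required":["deltas"]}

```bash
mkdir -p pics; cat > h.py <<'E'
from rig import *
import numpy as np, cv2
def snap(n,tag):
    p,d=camera(n); cv2.imwrite(f'pics/{tag}.png',cv2.cvtColor(p,cv2.COLOR_RGB2BGR)); np.save(f'pics/{tag}.npy',d); return p,d
def cloud(n,d):
    c=camera_info(n);K=np.array(c['mtx']);R=np.array(c['rotation']);o=np.array(c['origin'])
    if R.shape!=(3,3):
        from scipy.spatial.transform import Rotation as Ro
        R=Ro.from_quat(R).as_matrix()
    v,u=np.mgrid[0:480,0:640]
    P=np.stack([(u-K[0,2])/K[0,0]*d,(v-K[1,2])/K[1,1]*d,d],-1)
    return P@R.T+o
E
python3 - <<'E'
from h import *
for n in ('scene','top'):
    p,d=snap(n,n+'0'); c=camera_info(n); print(n,c)
    C=cloud(n,d)
    for t in ('tub','lid','lid_knob','clip0_hinge','clip0','tub_mouth'):
        r=spot_in(n,t)
        for x in r[:4]:
            a,b=map(int,x['pixel']); print(t,round(x['score'],2),a,b,C[a,b].round(3))
o=get_obs(); print(o)
E
```

```text
scene {'mtx': array([[451.82041207,   0.        , 320.48866518],
       [  0.        , 451.82041207, 242.77123494],
       [  0.        ,   0.        ,   1.        ]]), 'origin': array([1.16331782, 0.28222856, 0.7771873 ]), 'rotation': array([ 0.48276089,  0.78640489, -0.32493451, -0.20718793])}
lid 0.98 301 401 [0.564 0.179 0.033]
lid 0.83 263 472 [0.377 0.286 0.023]
lid 0.64 231 395 [0.359 0.093 0.025]
lid_knob 0.96 234 396 [0.358 0.096 0.016]
lid_knob 0.59 302 400 [0.565 0.177 0.03 ]
lid_knob 0.57 259 474 [0.375 0.287 0.035]
clip0_hinge 0.71 219 267 [ 0.6   -0.112  0.171]
clip0_hinge 0.65 302 399 [0.564 0.175 0.028]
clip0 0.83 221 266 [ 0.602 -0.114  0.166]
clip0 0.8 179 269 [ 0.479 -0.181  0.166]
clip0 0.69 203 210 [ 0.614 -0.242  0.173]
tub_mouth 0.89 217 252 [ 0.515 -0.214  0.068]
top {'mtx': array([[507.431812  ,   0.        , 324.35436167],
       [  0.        , 507.431812  , 238.01449756],
       [  0.        ,   0.        ,   1.        ]]), 'origin': array([ 0.46690964, -0.01660579,  1.22246656]), 'rotation': array([ 0.70829966, -0.70457614,  0.02859025, -0.03265973])}
tub 
[... 514 characters left out ...]
.545 0.182 0.048]
{'time': 0.7, 'q': array([-1.38448075e+00,  5.27469292e-01,  1.43271490e+00, -7.84962716e-06,
        1.18139941e+00, -1.78495388e-01]), 'joint_velocities': array([ 0.00075482,  0.00091127, -0.00038967, -0.00088821,  0.00123478,
       -0.00118308]), 'joint_torque': array([-4.69469251e-04, -4.39862823e+01, -1.76953429e+01,  6.35167421e-02,
        5.04690944e-02, -1.28632976e-06]), 'position': array([ 0.22300549, -0.58382926,  0.22256253]), 'tool_rot': array([ 8.23642973e-01, -5.67108679e-01,  6.54643099e-07,  5.76459414e-06]), 'ft_force': array([0.42931945, 0.4407075 , 0.66454359]), 'moment': array([-0.00366929, -0.04058704, -0.02010258]), 'grip_width': 0.0871093699568883}
```

View pics/scene0.png

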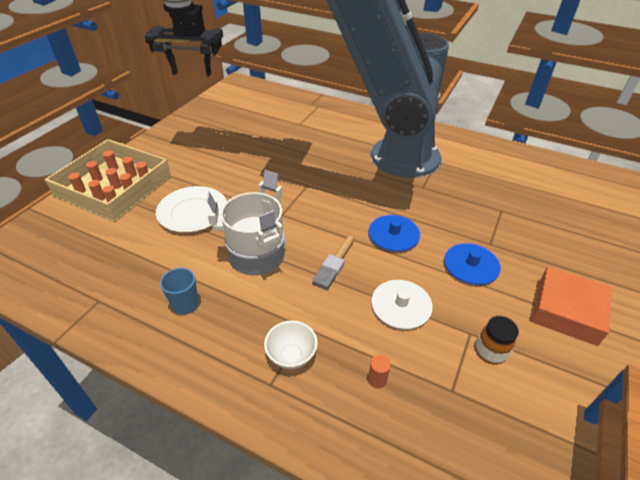

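View pics/top0.png

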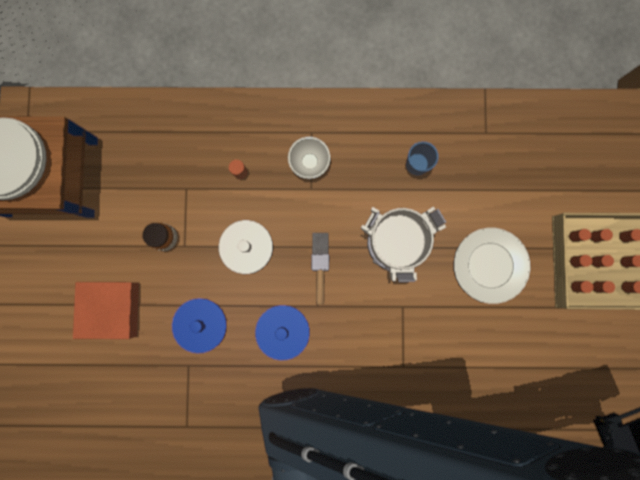

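The top picture shows the white lid at row 247, column 245 and the tub at row 238, column 400. The clips stand open near (222,372), (219,434) and (275,403). The two blue lids are decoys. Next I'll measure precisely.

```bash
cat > m.py <<'E'
from h import *
from scipy.optimize import least_squares
def circ(P):
    f=lambda s:np.hypot(P[:,0]-s[0],P[:,1]-s[1])-s[2]
    r=least_squares(f,[*P.mean(0)[:2],.06],loss='soft_l1',f_scale=.002);return r.x.round(4),np.abs(r.fun).mean().round(4)
for n in ('top','scene'):
    p=cv2.imread(f'pics/{n}0.png');d=np.load(f'pics/{n}0.npy');C=cloud(n,d);X,Y,Z=C[...,0],C[...,1],C[...,2]
    print(n,'table z',np.median(Z[(abs(X-.45)<.02)&(abs(Y-.2)<.02)]))
    # lid
    r=np.hypot(X-.555,Y-.181)
    m=(r<.085)&(Z>.007)&(Z<.025)
    print('flange z',np.median(Z[m]),m.sum())
    cs,_=cv2.findContours(m.astype('uint8'),cv2.RETR_EXTERNAL,cv2.CHAIN_APPROX_NONE);c=max(cs,key=len)[:,0]
    B=C[c[:,1],c[:,0]];print('lid',circ(B))
    k=(r<.06)&(Z>.04); print('knob',C[k].mean(0),np.percentile(C[k],[5,50,95],axis=0).round(4).tolist(),k.sum())
    r=np.hypot(X-.567,Y+.183)
    m=(r<.075)&(Z>.128)&(Z<.14)
    print('rim',m.sum(),np.median(Z[m]),circ(C[m]))
    m=(r<.14)&(Z>.143)
    nl,L=cv2.connectedComponents(m.astype('uint8'))
    for i in range(1,nl):
        q=C[L==i]
        if len(q)>8: print(len(q),'mean',q.mean(0).round(4),'min',q.min(0).round(3),'max',q.max(0).round(3),'az',np.degrees(np.arctan2(q[:,1].mean()+.183,q[:,0].mean()-.567)).round(1))
E
python3 m.py
python3 - <<'E'
import cv2
a=cv2.imread('pics/top0.png')[190:300,340:460];b=cv2.imread('pics/scene0.png')[160:280,200:300]
cv2.imwrite('pics/c.png',cv2.hconcat([cv2.resize(a,(400,400),interpolation=2),cv2.resize(b,(400,400),interpolation=2)]))
E
```

```text
top table z 0.0003937263915778644
flange z 0.01440639864306148 2106
lid (array([0.5493, 0.1793, 0.0628]), np.float64(0.0006))
knob [0.54893129 0.17859923 0.04587754] [[0.538, 0.1677, 0.0417], [0.5494, 0.1786, 0.0461], [0.5596, 0.1893, 0.0497]] 114
rim 405 0.13629946994037878 (array([ 0.5605, -0.1772,  0.0636]), np.float64(0.0013))
233 mean [ 0.6015 -0.2463  0.1635] min [ 0.578 -0.267  0.143] max [ 0.628 -0.229  0.189] az -61.4
118 mean [ 0.598  -0.1093  0.1629] min [ 0.576 -0.124  0.145] max [ 0.624 -0.09   0.188] az 67.2
206 mean [ 0.479  -0.1776  0.1619] min [ 0.47  -0.204  0.144] max [ 0.487 -0.153  0.187] az 176.5
scene table z -9.058758761892882e-05
flange z 0.013951283971538886 2122
lid (array([0.5513, 0.1782, 0.0629]), np.float64(0.0008))
knob [0.55247731 0.17835683 0.04540465] [[0.5406, 0.1671, 0.0414], [0.5532, 0.1785, 0.0457], [0.563, 0.1897, 0.0478]] 127
rim 506 0.13489429275580733 (array([ 0.5632, -0.1781,  0.0638]), np.float64(0.0016))
297 mean [ 0.4806 -0.1785  0.162 ] min [ 0.469 -0.205  0.143] max [ 0.491 -0.154  0.184] az 177.0
185 mean [ 0.6081 -0.244   0.1625] min [ 0.577 -0.261  0.144] max [ 0.628 -0.229  0.185] az -56.0
335 mean [ 0.6007 -0.1117  0.1625] min [ 0.577 -0.126  0.143] max [ 0.628 -0.089  0.187] az 64.7
```

View pics/c.png

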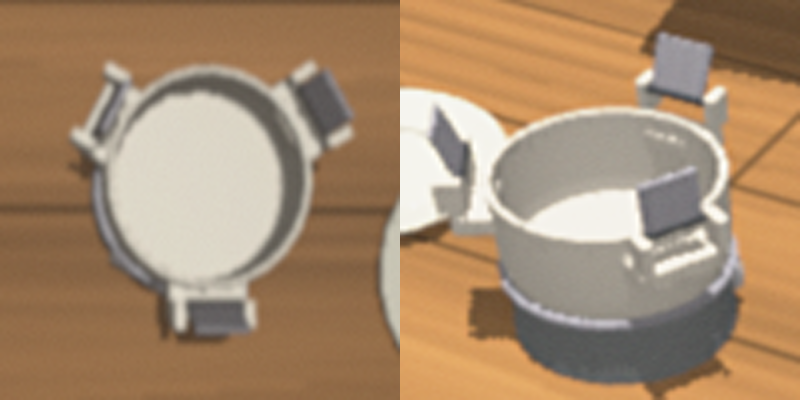

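The lid lies at about (0.5505, 0.179). The tub axis is at about (0.5615, -0.178) with the rim at z≈0.136, and the clips sit at azimuths 180° and ±60°, leaning slightly outwards. I'll move over the lid at yaw 0.

```bash
cat > to.py <<'E'
import sys
from h import *
from scipy.spatial.transform import Rotation as Ro
x,y,z,yaw=map(float,sys.argv[1:5])
o=get_obs();R=Ro.from_quat(o['tool_rot']);p=np.array(o['position'])
t=Ro.from_euler('z',yaw,degrees=True)*Ro.from_quat([1,0,0,0])
D=R.inv().apply(np.array([x,y,z])-p)/.025
print('t',round(o['time'],2),'p',p.round(4),'q',np.round(o['q'],2),'f',np.round(o['ft_force'],2),'w',round(o['grip_width'],4))
print('delta',D.round(3),(R.inv()*t).as_rotvec(degrees=True).round(2))
E
python3 to.py .5505 .179 .2226 0
```

```text
t 0.7 p [ 0.223  -0.5838  0.2226] q [-1.38  0.53  1.43 -0.    1.18 -0.18] f [0.43 0.44 0.66] w 0.0871
delta [-2.3831e+01 -2.3124e+01 -2.0000e-03] [  0.   -0.  -69.1]
```

Request:
carry_out(
  deltas=[
    [-1,-1.4,-1.4,0,0,0,-8],
    [-1,-2.8,-2.8,0,0,0,-16],
    [-1,-4.2,-4.1,0,0,0,-24],
    [-1,-5.6,-5.5,0,0,0,-32],
    [-1,-7.0,-6.8,0,0,0,-40],
    [-1,-8.4,-8.2,0,0,0,-48],
    [-1,-9.8,-9.6,0,0,0,-56],
    [-1,-11.2,-10.9,0,0,0,-64],
  ],
)

```text
time: 1.5
position: [0.3784, -0.2234, 0.2229]
tool_rot: [0.999, -0.042, 0.001, 0.0]
ft_force: [0.9, -0.1, -0.0]
grip_width: 0.0869
```

```bash
python3 to.py .5505 .179 .2226 0
```

```text
t 1.5 p [ 0.3784 -0.2234  0.2229] q [-0.79  0.28  1.88  0.    0.98 -0.71] f [ 0.95 -0.13 -0.03] w 0.0869
delta [ 5.5140e+00 -1.6615e+01  8.0000e-03] [ 0.04 -0.06 -4.79]
```

Request:
carry_out(
  deltas=[
    [-1,0.6,-1.8,0,0,0,-4.8],
    [-1,1.2,-3.6,0,0,0,-4.8],
    [-1,1.8,-5.4,0,0,0,-4.8],
    [-1,2.4,-7.2,0,0,0,-4.8],
    [-1,3.0,-9.0,0,0,0,-4.8],
    [-1,3.6,-10.8,0,0,0,-4.8],
    [-1,4.2,-12.6,0,0,0,-4.8],
    [-1,4.8,-14.4,2,0,0,-4.8],
  ],
)

```text
time: 2.3
position: [0.5294, 0.1139, 0.1903]
tool_rot: [1.0, -0.002, 0.007, -0.0]
ft_force: [0.9, -0.9, 0.7]
grip_width: 0.087
```

```bash
python3 to.py .5505 .179 .018 0
```

```text
t 2.3 p [0.5294 0.1139 0.1903] q [0.01 0.45 1.69 0.   0.99 0.01] f [ 0.91 -0.88  0.71] w 0.087
delta [ 0.74  -2.604  6.903] [-0.03 -0.78 -0.19]
```

Request:
carry_out(
  deltas=[
    [-1,0.5,-1.7,1.0,0,0,0],
    [-1,0.8,-2.6,2.5,0,0,0],
    [-1,0.8,-2.6,4.0,0,0,0],
    [-1,0.8,-2.6,4.0,0,0,0],
    [-1,0.8,-2.6,4.0,0,0,0],
  ],
)

```text
time: 2.8
position: [0.544, 0.1757, 0.0862]
tool_rot: [1.0, -0.003, -0.001, 0.0]
ft_force: [0.3, -0.2, 0.0]
grip_width: 0.0871
```

```bash
python3 to.py .5505 .179 .018 0
```

```text
t 2.8 p [0.544  0.1757 0.0862] q [ 0.12  0.65  1.68 -0.    0.82  0.12] f [ 0.25 -0.18  0.03] w 0.0871
delta [ 0.262 -0.135  2.728] [ 0.01  0.09 -0.3 ]
```

Request:
carry_out(
  deltas=[
    [-1,0.26,-0.13,1.0,0,0,-0.3],
    [-1,0.26,-0.13,2.0,0,0,-0.3],
    [-1,0.26,-0.13,2.7,0,0,-0.3],
    [-1,0.26,-0.13,2.7,0,0,-0.3],
    [0.3,0.26,-0.13,2.7,0,0,-0.3],
    [0.3,0.26,-0.13,2.7,0,0,-0.3],
  ],
  force=15,
)

```text
time: 3.4
position: [0.5526, 0.1789, 0.021]
tool_rot: [1.0, -0.0, 0.002, -0.0]
ft_force: [0.5, 0.2, 0.2]
grip_width: 0.0777
```

```bash
python3 to.py .5505 .179 .018 0; python3 -c "
from h import *
snap('scene','s1')"
```

```text
t 3.4 p [0.5526 0.1789 0.021 ] q [0.12 0.76 1.69 0.   0.69 0.12] f [0.52 0.18 0.24] w 0.0777
delta [-0.083 -0.004  0.121] [-0.03 -0.24 -0.03]
```

View pics/s1.png

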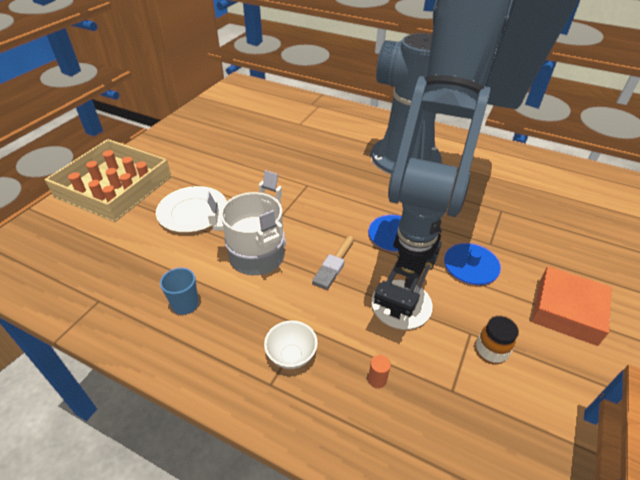

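The fingers straddle the white knob at pixel (300,400), so I'll close them.

Request:
carry_out(
  deltas=[
    [1,0,0,0.05,0,0,0],
    [1,0,0,0.05,0,0,0],
    [1,0,0,0.05,0,0,0],
    [1,0,0,0.05,0,0,0],
    [1,0,0,0.05,0,0,0],
    [1,0,0,0.05,0,0,0],
    [1,0,0,0.05,0,0,0],
    [1,0,0,0.05,0,0,0],
  ],
  force=20,
)

```text
time: 4.25
position: [0.5507, 0.1791, 0.0174]
tool_rot: [1.0, 0.0, -0.0, -0.0]
ft_force: [0.0, 0.8, 0.5]
grip_width: 0.0275
```

```bash
python3 to.py .5505 .179 .018 0
```

```text
t 4.25 p [0.5507 0.1791 0.0174] q [0.12 0.77 1.69 0.   0.69 0.12] f [0.01 0.83 0.46] w 0.0275
delta [-0.009  0.002 -0.023] [-0.    0.02  0.  ]
```

Request:
carry_out(
  deltas=[
    [1,0,0,-0.3,0,0,0],
    [1,0,0,-1.2,0,0,0],
    [1,0,0,-2.4,0,0,0],
    [1,0,0,-3.9,0,0,0],
    [1,0,0,-5.4,0,0,0],
    [1,0,0,-6.9,0,0,0],
    [1,0,0.3,-8.1,0,0,0],
    [1,0.1,1.2,-8.6,0,0,0],
  ],
)

```text
time: 5.05
position: [0.5543, 0.1504, 0.2364]
tool_rot: [1.0, 0.001, 0.003, -0.001]
ft_force: [0.7, 0.3, -3.4]
grip_width: 0.0276
```

```bash
python3 to.py .562 -.1775 .23 0
```

```text
t 5.05 p [0.5543 0.1504 0.2364] q [0.07 0.44 1.55 0.   1.14 0.07] f [ 0.68  0.28 -3.36] w 0.0276
delta [ 0.272 13.118  0.24 ] [-0.08 -0.34  0.15]
```

Request:
carry_out(
  deltas=[
    [1,0.05,1.5,0.1,0,0,0],
    [1,0.1,3.2,0.1,0,0,0],
    [1,0.15,5.0,0.1,0,0,0],
    [1,0.2,6.8,0.1,0,0,0],
    [1,0.25,8.6,0.1,0,0,0],
    [1,0.27,10.4,0.1,0,0,0],
    [1,0.27,12.0,0.1,0,0,0],
    [1,0.27,13.0,0.1,0,0,0],
  ],
)

```text
time: 5.85
position: [0.5596, -0.1791, 0.2302]
tool_rot: [1.0, -0.001, 0.0, 0.0]
ft_force: [-1.1, 0.4, -2.0]
grip_width: 0.0273
```

Request:
carry_out(
  deltas=[
    [1,0,0.1,0,0,0,0],
    [1,0,0.1,0,0,0,0],
    [1,0,0.1,0,0,0,0],
  ],
)

```text
time: 6.15
position: [0.5596, -0.1771, 0.2299]
tool_rot: [1.0, 0.0, -0.001, -0.001]
ft_force: [0.7, 0.0, -2.7]
grip_width: 0.0274
```

```bash
python3 to.py .562 -.1775 .1665 0;  python3 -c "
from h import *
snap('scene','s2');snap('top','t2')"
```

```text
t 6.15 p [ 0.5596 -0.1771  0.2299] q [-0.5   0.47  1.52  0.    1.15 -0.5 ] f [ 0.69  0.03 -2.72] w 0.0274
delta [0.1   0.018 2.535] [-0.07  0.06  0.04]
```

View pics/s2.png

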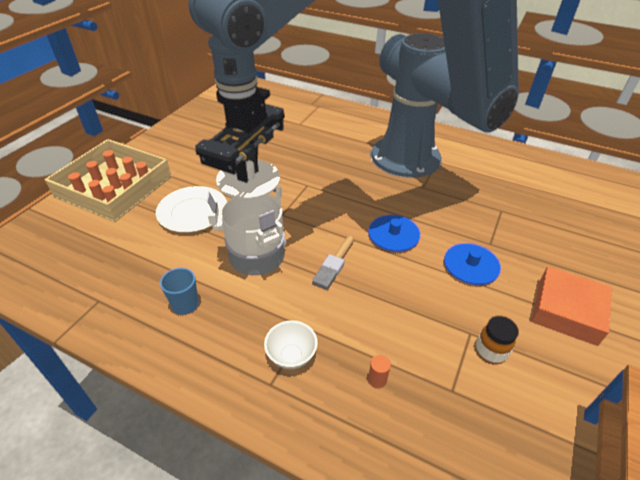

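The lid hangs level over the tub. I'll check the lid's position against the tub from depth before lowering.

```bash
python3 - <<'E'
import re
src=open('m.py').read().split("for n in")[0]; exec(src)
d=np.load('pics/s2.npy');C=cloud('scene',d);X,Y,Z=C[...,0],C[...,1],C[...,2]
m=(np.hypot(X-.56,Y+.178)<.075)&(Z>.205)&(Z<.232)
print(m.sum(),np.median(Z[m]))
cs,_=cv2.findContours(m.astype('uint8'),cv2.RETR_EXTERNAL,cv2.CHAIN_APPROX_NONE)
c=max(cs,key=len)[:,0]; print(circ(C[c[:,1],c[:,0]]), len(c))
P=C[m];print(P.min(0),P.max(0))
# fixed radius fit on lower visible half boundary
B=C[c[:,1],c[:,0]];f=lambda s:np.hypot(B[:,0]-s[0],B[:,1]-s[1])-.0635
r=least_squares(f,[.56,-.178],loss='soft_l1',f_scale=.0015);print(r.x)
A=np.c_[P[:,:2]-P[:,:2].mean(0),np.ones(len(P))];print(np.linalg.lstsq(A,P[:,2],rcond=None)[0])
E
```

```text
1456 0.2266478825336654
(array([ 0.5611, -0.1748,  0.06  ]), np.float64(0.0116)) 169
[ 0.49545242 -0.23867916  0.21195078] [ 0.62427926 -0.11364996  0.23189377]
[ 0.55960122 -0.17756241]
[-0.00879287 -0.00790473  0.22649287]
```

Request:
carry_out(
  deltas=[
    [1,0.05,0.01,0.6,0,0,0],
    [1,0.1,0.02,1.3,0,0,0],
    [1,0.1,0.02,2.0,0,0,0],
    [1,0.1,0.02,2.3,0,0,0],
    [1,0.1,0.02,2.3,0,0,0],
  ],
)

```text
time: 6.75
position: [0.5619, -0.1776, 0.1715]
tool_rot: [1.0, 0.001, -0.001, -0.001]
ft_force: [0.0, 0.5, -0.9]
grip_width: 0.0274
```

```bash
python3 to.py .562 -.1775 .149 0
```

```text
t 6.75 p [ 0.5619 -0.1776  0.1715] q [-0.5   0.54  1.57  0.    1.03 -0.5 ] f [ 0.01  0.53 -0.9 ] w 0.0274
delta [ 0.006 -0.003  0.9  ] [-0.09  0.15  0.08]
```

Request:
carry_out(
  deltas=[
    [1,0,0,0.3,0,0,0],
    [1,0,0,0.6,0,0,0],
    [1,0,0,0.8,0,0,0],
    [1,0,0,0.95,0,0,0],
    [1,0,0,1.05,0,0,0],
    [1,0,0,1.1,0,0,0],
    [1,0,0,1.1,0,0,0],
  ],
)

```text
time: 7.45
position: [0.5625, -0.179, 0.1451]
tool_rot: [1.0, 0.0, -0.0, -0.0]
ft_force: [-0.3, 0.1, -0.9]
grip_width: 0.0274
```

```bash
python3 to.py .562 -.1775 .144 0;  python3 -c "
from h import *
snap('scene','s3')
import cv2
a=cv2.imread('pics/s3.png')[130:290,180:340];cv2.imwrite('pics/c3.png',cv2.resize(a,(600,600),interpolation=2))"
```

```text
t 7.45 p [ 0.5625 -0.179   0.1451] q [-0.5   0.58  1.59 -0.    0.97 -0.5 ] f [-0.27  0.07 -0.89] w 0.0274
delta [-0.021 -0.058  0.044] [-0.    0.01  0.  ]
```

View pics/c3.png

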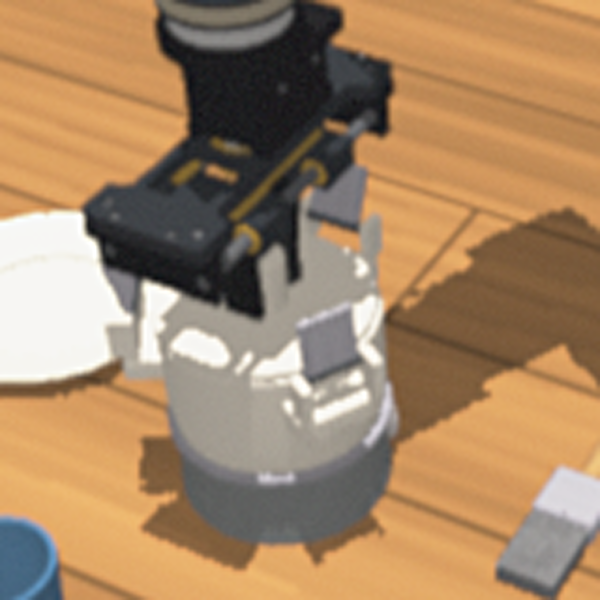

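The lid looks seated: the rim already bears about 1.6 N of the lid's 2.5 N. I'll ease down and let go.

Request:
carry_out(
  deltas=[
    [1,0,0,0.04,0,0,0],
    [1,0,0,0.04,0,0,0],
    [0,0,0,0.04,0,0,0],
    [0,0,0,0.04,0,0,0],
    [0,0,0,0.04,0,0,0],
  ],
)

```text
time: 8.0
position: [0.563, -0.1792, 0.1442]
tool_rot: [1.0, -0.0, 0.0, 0.0]
ft_force: [1.1, -0.1, -0.3]
grip_width: 0.0414
```

Request:
carry_out(
  deltas=[
    [0,0,0,-0.5,0,0,0],
    [0,0,0,-1.2,0,0,0],
    [0,0,0,-2.2,0,0,0],
    [0,0,0,-3.4,0,0,0],
  ],
)

```text
time: 8.4
position: [0.5622, -0.1788, 0.23]
tool_rot: [1.0, 0.0, -0.001, -0.0]
ft_force: [0.9, -0.7, -0.2]
grip_width: 0.0436
```

```bash
python3 to.py .42 -.1775 .168 0;  python3 -c "
from h import *
snap('scene','s4');snap('top','t4')
a=cv2.imread('pics/s4.png')[130:290,180:340];b=cv2.imread('pics/t4.png')[180:300,340:460]
cv2.imwrite('pics/c4.png',cv2.hconcat([cv2.resize(a,(400,400),interpolation=2),cv2.resize(b,(400,400),interpolation=2)]))"
```

```text
t 8.4 p [ 0.5622 -0.1788  0.23  ] q [-0.5   0.47  1.51  0.    1.16 -0.5 ] f [ 0.93 -0.67 -0.24] w 0.0436
delta [-5.686 -0.049  2.487] [-0.04  0.06  0.  ]
```

View pics/c4.png

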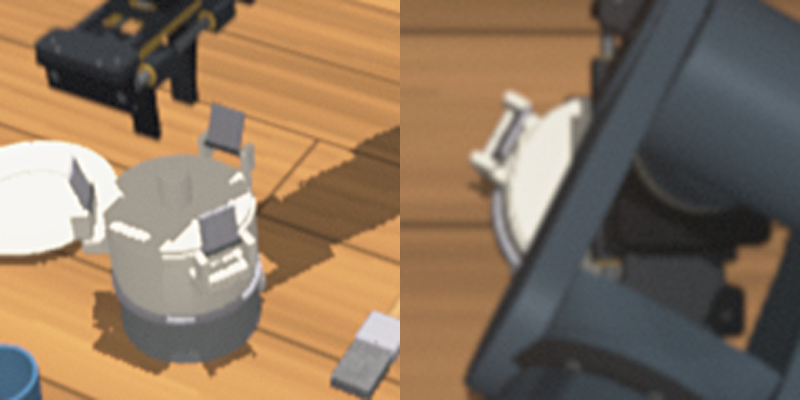

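The lid is seated and all three clips are open. Next is the clip at azimuth 180°, with the fingers closed and starting outside it.

Request:
carry_out(
  deltas=[
    [1,-1.2,0,0,0,0,0],
    [1,-2.8,0,0,0,0,0],
    [1,-4.4,0,0,0,0,0],
    [1,-5.6,0,0.3,0,0,0],
    [1,-5.6,0,1.2,0,0,0],
    [1,-5.6,0,2.2,0,0,0],
    [1,-5.6,0,2.6,0,0,0],
    [1,-5.6,0,2.6,0,0,0],
  ],
  force=10,
)

```text
time: 9.3
position: [0.4218, -0.1784, 0.163]
tool_rot: [1.0, -0.0, -0.001, -0.001]
ft_force: [0.2, -0.4, -0.1]
grip_width: 0.0009
```

```bash
python3 to.py .51 -.178 .165 0;  python3 -c "
from h import *
snap('scene','s5')
a=cv2.imread('pics/s5.png')[130:290,180:340]
cv2.imwrite('pics/c5.png',cv2.resize(a,(600,600),interpolation=2))"
```

```text
t 9.3 p [ 0.4218 -0.1784  0.163 ] q [-0.64  0.4   1.9   0.    0.84 -0.64] f [ 0.24 -0.36 -0.09] w 0.0009
delta [ 3.527 -0.017 -0.09 ] [-0.12  0.16 -0.  ]
```

View pics/c5.png

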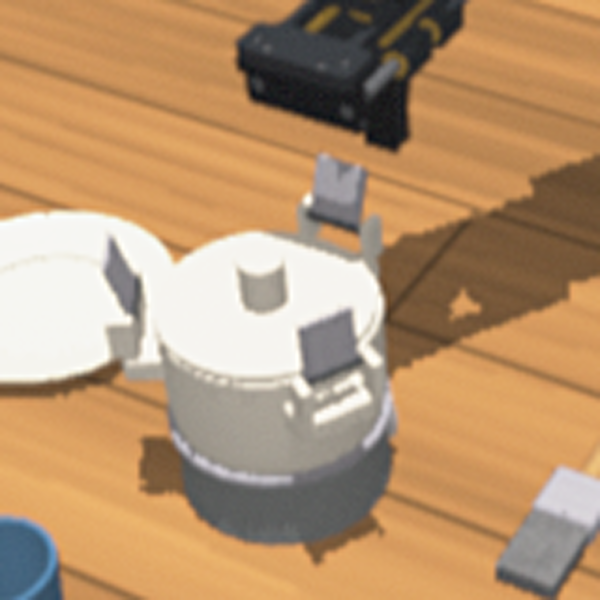

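Request:
carry_out(
  deltas=[
    [1,0.6,0,-0.08,0,0,0],
    [1,1.2,0,-0.08,0,0,0],
    [1,1.5,0,-0.08,0,0,0],
    [1,1.8,0,-0.08,0,0,0],
    [1,2.1,0,-0.08,0,0,0],
    [1,2.4,0,-0.08,0,0,0],
    [1,2.7,0,-0.08,0,0,0],
    [1,3.0,0,-0.08,0,0,0],
  ],
)

```text
time: 10.15
position: [0.4979, -0.1788, 0.1659]
tool_rot: [1.0, -0.0, -0.0, -0.0]
ft_force: [-1.3, -0.2, 1.2]
grip_width: 0.0002
```

Request:
carry_out(
  deltas=[
    [1,0.2,0,0,0,0,0],
    [1,0.4,0,0,0,0,0],
    [1,0.55,0,0,0,0,0],
    [1,0.6,0,0.1,0,0,0],
    [1,0.6,0,0.2,0,0,0],
  ],
)

```text
time: 10.65
position: [0.5135, -0.1792, 0.1612]
tool_rot: [1.0, 0.0, 0.001, 0.0]
ft_force: [0.1, 0.2, 0.8]
grip_width: 0.0009
```

```bash
python3 to.py .512 -.178 .150 0;  python3 -c "
from h import *
snap('scene','s6')
a=cv2.imread('pics/s6.png')[130:290,180:340]
cv2.imwrite('pics/c6.png',cv2.resize(a,(600,600),interpolation=2))"
```

```text
t 10.65 p [ 0.5135 -0.1792  0.1612] q [-0.54  0.5   1.7   0.    0.94 -0.54] f [0.08 0.22 0.79] w 0.0009
delta [-0.06  -0.049  0.447] [ 0.04 -0.1   0.01]
```

View pics/c6.png

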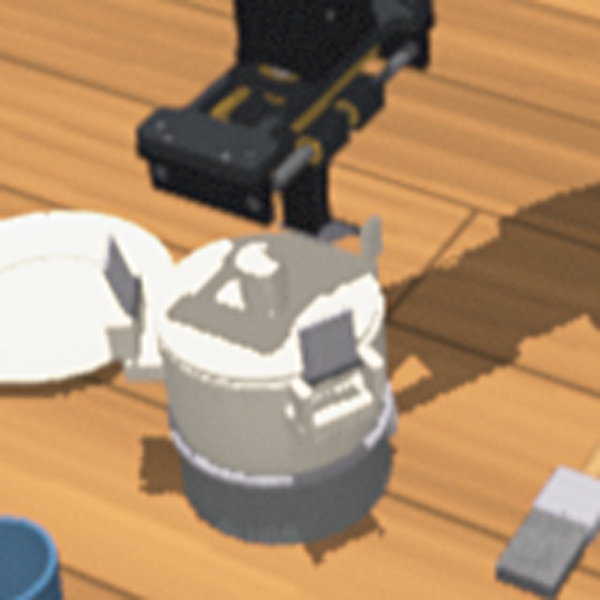

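The finger now covers the folded clip, so I'll press slowly and watch the force.

Request:
carry_out(
  deltas=[
    [1,0,0,0.03,0,0,0],
    [1,0,0,0.06,0,0,0],
    [1,0,0,0.09,0,0,0],
    [1,0,0,0.12,0,0,0],
    [1,0,0,0.15,0,0,0],
    [1,0,0,0.18,0,0,0],
    [1,0,0,0.2,0,0,0],
    [1,0,0,0.2,0,0,0],
  ],
)

```text
time: 11.5
position: [0.5111, -0.1786, 0.1556]
tool_rot: [1.0, 0.0, -0.002, -0.0]
ft_force: [0.5, -0.2, 0.2]
grip_width: 0.0004
```

Request:
carry_out(
  deltas=[
    [1,0,0,0.03,0,0,0],
    [1,0,0,0.06,0,0,0],
    [1,0,0,0.09,0,0,0],
    [1,0,0,0.12,0,0,0],
    [1,0,0,0.12,0,0,0],
  ],
)

```text
time: 12.0
position: [0.5114, -0.1784, 0.1526]
tool_rot: [1.0, 0.0, -0.001, -0.001]
ft_force: [-2.0, 0.1, 1.9]
grip_width: -0.0
```

Request:
carry_out(
  deltas=[
    [1,0,0,0.03,0,0,0],
    [1,0,0,0.06,0,0,0],
    [1,0,0,0.09,0,0,0],
    [1,0,0,0.12,0,0,0],
    [1,0,0,0.12,0,0,0],
  ],
)

```text
time: 12.5
position: [0.5122, -0.1787, 0.1499]
tool_rot: [1.0, 0.0, -0.0, -0.0]
ft_force: [-2.3, 1.7, 2.6]
grip_width: 0.0003
```

Request:
carry_out(
  deltas=[
    [1,0,0,0.03,0,0,0],
    [1,0,0,0.06,0,0,0],
    [1,0,0,0.09,0,0,0],
    [1,0,0,0.12,0,0,0],
    [1,0,0,0.12,0,0,0],
  ],
)

```text
time: 13.0
position: [0.5124, -0.1788, 0.1471]
tool_rot: [1.0, 0.0, -0.0, -0.0]
ft_force: [-4.0, 2.4, 6.8]
grip_width: 0.0007
```

Request:
carry_out(
  deltas=[
    [1,0,0,0.03,0,0,0],
    [1,0,0,0.06,0,0,0],
    [1,0,0,0.08,0,0,0],
    [1,0,0,0.08,0,0,0],
  ],
)

```text
time: 13.4
position: [0.5124, -0.1787, 0.1453]
tool_rot: [1.0, 0.0, -0.0, -0.0]
ft_force: [-3.8, 1.8, 7.3]
grip_width: 0.0002
```

Request:
carry_out(
  deltas=[
    [1,0,0,0.03,0,0,0],
    [1,0,0,0.06,0,0,0],
    [1,0,0,0.08,0,0,0],
    [1,0,0,0.08,0,0,0],
  ],
)

```text
time: 13.8
position: [0.5138, -0.1795, 0.1432]
tool_rot: [1.0, -0.0, 0.001, 0.0]
ft_force: [0.6, 0.9, 3.1]
grip_width: 0.0007
```

```bash
python3 to.py .512 -.178 .150 0;  python3 -c "
from h import *
snap('scene','s7')
a=cv2.imread('pics/s7.png')[170:270,210:310]
cv2.imwrite('pics/c7.png',cv2.resize(a,(600,600),interpolation=2))"
```

```text
t 13.8 p [ 0.5138 -0.1795  0.1432] q [-0.54  0.53  1.71  0.    0.9  -0.54] f [0.57 0.95 3.07] w 0.0007
delta [-0.071 -0.058 -0.273] [ 0.05 -0.14 -0.02]
```

View pics/c7.png

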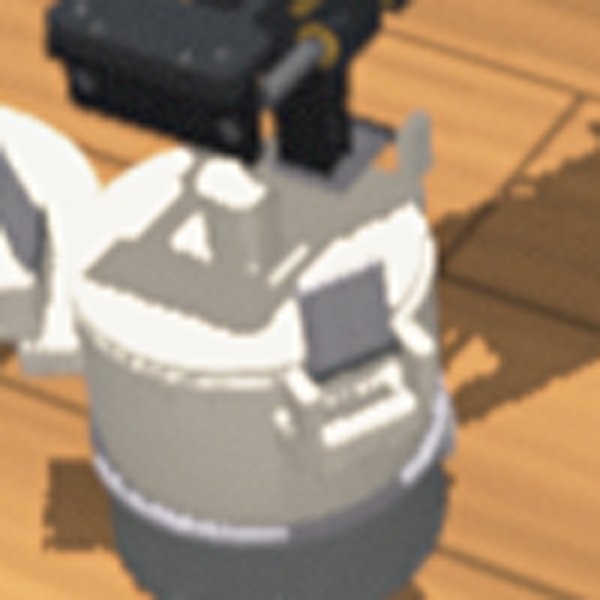

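The clip looks flat and the force has dropped. I'll lift and verify.

Request:
carry_out(
  deltas=[
    [1,0,0,0,0,0,0],
    [1,0,0,-0.2,0,0,0],
    [1,0,0,-0.8,0,0,0],
    [1,0,0,-1.6,0,0,0],
    [1,0,0,-2.6,0,0,0],
    [1,0,0,-3.5,0,0,0],
  ],
)

```text
time: 14.45
position: [0.5124, -0.1792, 0.2314]
tool_rot: [1.0, 0.0, -0.0, 0.0]
ft_force: [0.4, -0.5, -0.1]
grip_width: 0.0007
```

```bash
cat > look.py <<'E'
import sys
from h import *
t=sys.argv[1]
p,d=snap('scene','s'+t);C=cloud('scene',d);X,Y,Z=C[...,0],C[...,1],C[...,2]
a=cv2.imread(f'pics/s{t}.png')[160:270,205:315]
cv2.imwrite(f'pics/c{t}.png',cv2.resize(a,(600,600),interpolation=2))
hsv=cv2.cvtColor(p,cv2.COLOR_RGB2HSV)
x,y=X-.563,Y+.178
m=(np.hypot(x,y)<.062)&(np.hypot(x,y)>.02)
for az in (180,60,-60):
    c,s=np.cos(np.radians(az)),np.sin(np.radians(az))
    r=x*c+y*s;tt=-x*s+y*c
    row=[]
    for lo in (36,44,52,60,68,76,84):
        k=(r>lo/1e3)&(r<=(lo+8)/1e3)&(abs(tt)<.012)&(Z>.12)&(Z<.2)
        row.append((int(k.sum()),float(np.median(Z[k]).round(4)) if k.any() else 0))
    print(az,row)
E
python3 look.py 8; python3 to.py .6205 -.0764 .23 60
```

```text
180 [(43, 0.1442), (22, 0.1464), (23, 0.1462), (24, 0.1465), (29, 0.1472), (11, 0.1476), (0, 0)]
60 [(11, 0.1405), (9, 0.1413), (4, 0.141), (28, 0.125), (142, 0.1673), (57, 0.1502), (2, 0.1206)]
-60 [(28, 0.1409), (26, 0.1413), (24, 0.1414), (15, 0.1409), (30, 0.1457), (59, 0.1655), (12, 0.1817)]
t 14.5 p [ 0.5145 -0.1803  0.2351] q [-0.54  0.4   1.62 -0.    1.11 -0.54] f [0.08 0.53 1.18] w 0.0005
delta [ 4.239 -4.156  0.213] [  0.4   -0.19 -59.99]
```

View pics/c8.png

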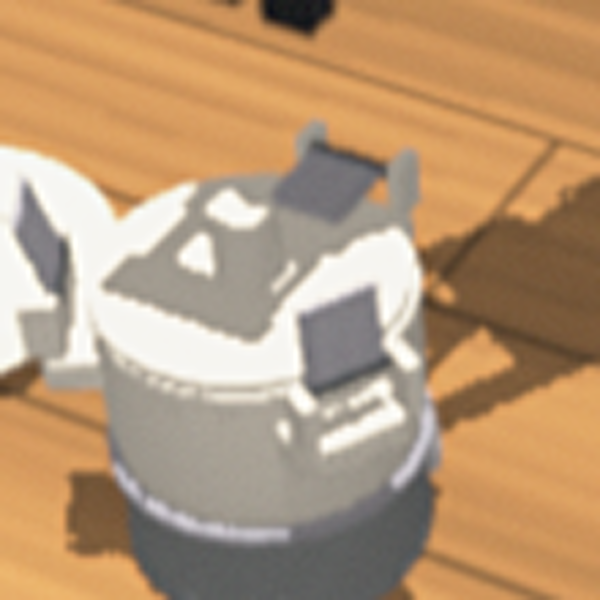

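The 180° clip is home: its top is flat at z 0.1464, against the flange at 0.141. Next is the clip at azimuth 60°, with yaw -30 so that tool y is radial.

```bash
python3 to.py .6305 -.0602 .235 -30
```

```text
t 14.5 p [ 0.5145 -0.1803  0.2351] q [-0.54  0.4   1.62 -0.    1.11 -0.54] f [0.08 0.53 1.18] w 0.0005
delta [ 4.64  -4.803  0.012] [ 0.14 -0.4  30.01]
```

Request:
carry_out(
  deltas=[
    [1,1.0,-1.0,0,0,0,8],
    [1,2.2,-2.2,0,0,0,16],
    [1,3.4,-3.5,0,0,0,24],
    [1,4.3,-4.4,0,0,0,30],
    [1,4.65,-4.8,0,0,0,30],
    [1,4.65,-4.8,0,0,0,30],
  ],
)

```text
time: 15.1
position: [0.6292, -0.0578, 0.2298]
tool_rot: [0.966, -0.257, -0.0, 0.0]
ft_force: [-0.8, 0.5, -0.9]
grip_width: 0.0
```

```bash
python3 to.py .6305 -.0602 .164 -30
```

```text
t 15.1 p [ 0.6292 -0.0578  0.2298] q [-0.27  0.53  1.41 -0.    1.21  0.25] f [-0.85  0.52 -0.91] w 0.0
delta [0.093 0.055 2.631] [0.03 0.03 0.24]
```

Request:
carry_out(
  deltas=[
    [1,0.07,0.05,0.7,0,0,0],
    [1,0.07,0.05,1.5,0,0,0],
    [1,0.07,0.05,2.3,0,0,0],
    [1,0.07,0.05,2.6,0,0,0],
    [1,0.07,0.05,2.6,0,0,0],
  ],
)

```text
time: 15.6
position: [0.628, -0.0619, 0.1643]
tool_rot: [0.966, -0.259, -0.002, 0.0]
ft_force: [-0.2, -0.2, 0.1]
grip_width: 0.0006
```

```bash
python3 to.py .5845 -.1399 .164 -30; python3 look.py 9; python3 - <<'E'
from h import *
d=np.load('pics/top0.npy');C=cloud('top',d);print(C[157,422],C[145:172,408:438].reshape(-1,3)[lambda:None] if 0 else '')
Z=C[...,2];m=np.zeros(Z.shape,bool);m[135:185,400:445]=1;m&=Z>.07
P=C[m];print('cup',P.min(0),P.max(0))
E
```

```text
t 15.6 p [ 0.628  -0.0619  0.1643] q [-0.27  0.6   1.47 -0.    1.07  0.25] f [-0.16 -0.17  0.07] w 0.0006
delta [0.056 3.573 0.015] [ 0.08  0.2  -0.03]
180 [(0, 0), (0, 0), (0, 0), (0, 0), (0, 0), (0, 0), (0, 0)]
60 [(12, 0.1401), (2, 0.1417), (1, 0.1366), (30, 0.1253), (65, 0.1552), (48, 0.1462), (0, 0)]
-60 [(0, 0), (3, 0.1411), (19, 0.1408), (16, 0.1417), (34, 0.1464), (55, 0.1669), (11, 0.1815)]
[ 0.77164046 -0.24597976  0.00734697] 
cup [ 0.46690964 -0.26935408  0.07011772] [ 0.78998369 -0.01660579  1.22246656]
```

View pics/c9.png

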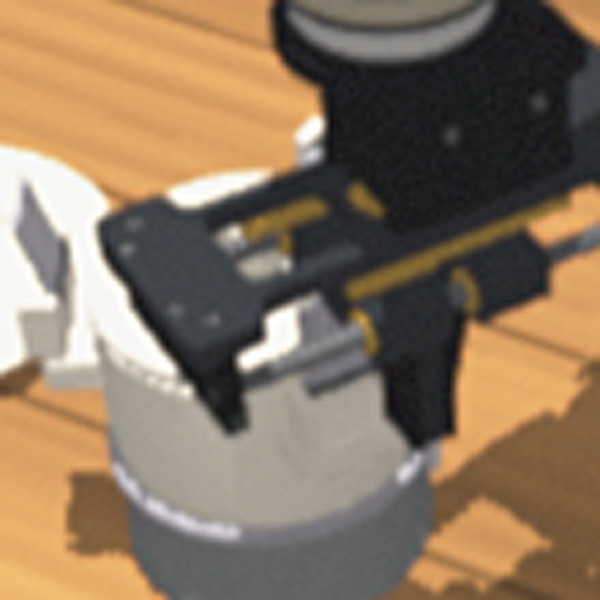

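The fingers are outside the 60° clip, with its plate visible behind the tip. I'll push inwards.

Request:
carry_out(
  deltas=[
    [1,0,0.5,0,0,0,0],
    [1,0.03,1.0,0,0,0,0],
    [1,0.05,1.35,0,0,0,0],
    [1,0.05,1.7,0,0,0,0],
    [1,0.05,2.0,0,0,0,0],
    [1,0.05,2.3,0,0,0,0],
    [1,0.05,2.6,0,0,0,0],
    [1,0.05,2.9,0,0,0,0],
  ],
)

```text
time: 16.45
position: [0.5943, -0.1247, 0.1655]
tool_rot: [0.966, -0.259, 0.0, -0.0]
ft_force: [1.3, 0.9, 0.1]
grip_width: 0.0006
```

Request:
carry_out(
  deltas=[
    [1,0,0.2,0,0,0,0],
    [1,0,0.4,0,0,0,0],
    [1,0,0.55,0,0,0,0],
    [1,0,0.63,0.05,0,0,0],
    [1,0,0.63,0.1,0,0,0],
  ],
)

```text
time: 16.95
position: [0.5866, -0.1385, 0.1631]
tool_rot: [0.966, -0.259, 0.0, 0.0]
ft_force: [0.2, -1.0, 1.5]
grip_width: 0.0005
```

```bash
python3 to.py .5845 -.1399 .15 -30; python3 look.py 10
```

```text
t 16.95 p [ 0.5866 -0.1385  0.1631] q [-0.42  0.57  1.55 -0.    1.02  0.11] f [ 0.18 -1.01  1.46] w 0.0005
delta [-0.044  0.09   0.522] [ 0.04 -0.01 -0.  ]
180 [(0, 0), (2, 0.146), (5, 0.1459), (1, 0.1445), (0, 0), (0, 0), (0, 0)]
60 [(19, 0.1752), (33, 0.1654), (175, 0.1764), (72, 0.1501), (44, 0.1471), (25, 0.1448), (0, 0)]
-60 [(25, 0.1406), (24, 0.1405), (10, 0.1405), (10, 0.1393), (23, 0.146), (53, 0.1661), (12, 0.1804)]
```

View pics/c10.png

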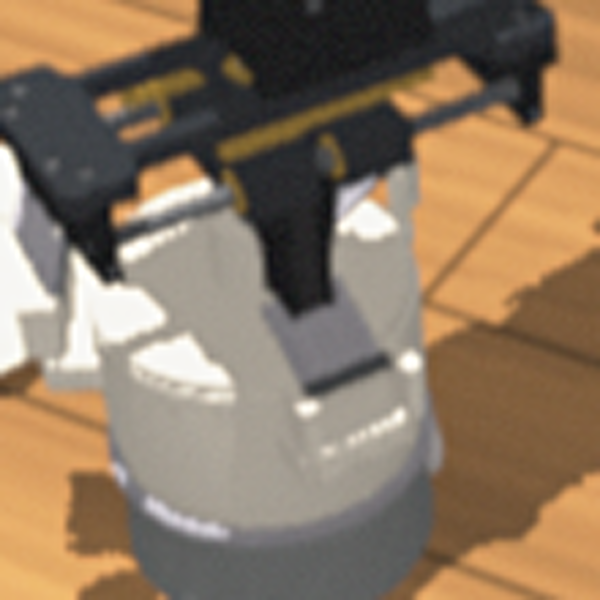

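Request:
carry_out(
  deltas=[
    [1,0,0.06,0.03,0,0,0],
    [1,0,0.06,0.06,0,0,0],
    [1,0,0.06,0.09,0,0,0],
    [1,0,0.06,0.12,0,0,0],
    [1,0,0.06,0.15,0,0,0],
    [1,0,0.06,0.18,0,0,0],
    [1,0,0.06,0.21,0,0,0],
    [1,0,0.06,0.24,0,0,0],
  ],
)

```text
time: 17.8
position: [0.586, -0.1393, 0.1569]
tool_rot: [0.966, -0.259, -0.0, -0.0]
ft_force: [1.3, -0.6, -0.1]
grip_width: -0.0
```

Request:
carry_out(
  deltas=[
    [1,0,0,0.03,0,0,0],
    [1,0,0,0.06,0,0,0],
    [1,0,0,0.09,0,0,0],
    [1,0,0,0.12,0,0,0],
    [1,0,0,0.12,0,0,0],
  ],
)

```text
time: 18.3
position: [0.5859, -0.1394, 0.154]
tool_rot: [0.966, -0.259, -0.0, 0.0]
ft_force: [-0.8, -1.3, 1.2]
grip_width: 0.0004
```

Request:
carry_out(
  deltas=[
    [1,0,0,0.03,0,0,0],
    [1,0,0,0.06,0,0,0],
    [1,0,0,0.09,0,0,0],
    [1,0,0,0.12,0,0,0],
    [1,0,0,0.12,0,0,0],
  ],
)

```text
time: 18.8
position: [0.5859, -0.1395, 0.1511]
tool_rot: [0.966, -0.259, -0.0, 0.0]
ft_force: [-1.1, -1.9, 3.4]
grip_width: 0.0001
```

Request:
carry_out(
  deltas=[
    [1,0,0,0.03,0,0,0],
    [1,0,0,0.06,0,0,0],
    [1,0,0,0.08,0,0,0],
    [1,0,0,0.08,0,0,0],
  ],
)

```text
time: 19.2
position: [0.586, -0.1395, 0.149]
tool_rot: [0.966, -0.259, 0.0, 0.0]
ft_force: [-1.6, -2.2, 3.8]
grip_width: 0.0007
```

Request:
carry_out(
  deltas=[
    [1,0,0,0.03,0,0,0],
    [1,0,0,0.06,0,0,0],
    [1,0,0,0.08,0,0,0],
    [1,0,0,0.08,0,0,0],
  ],
)

```text
time: 19.6
position: [0.586, -0.1395, 0.1472]
tool_rot: [0.966, -0.259, 0.0, 0.0]
ft_force: [-2.6, -3.0, 4.3]
grip_width: 0.0005
```

Request:
carry_out(
  deltas=[
    [1,0,0,0.03,0,0,0],
    [1,0,0,0.06,0,0,0],
    [1,0,0,0.08,0,0,0],
    [1,0,0,0.08,0,0,0],
  ],
)

```text
time: 20.0
position: [0.586, -0.1396, 0.1455]
tool_rot: [0.966, -0.259, 0.0, 0.0]
ft_force: [-2.8, -2.7, 7.1]
grip_width: 0.0007
```

Request:
carry_out(
  deltas=[
    [1,0,0,0.03,0,0,0],
    [1,0,0,0.06,0,0,0],
    [1,0,0,0.06,0,0,0],
  ],
)

```text
time: 20.3
position: [0.5863, -0.1389, 0.1432]
tool_rot: [0.966, -0.259, 0.0, -0.0]
ft_force: [0.0, -1.2, 3.1]
grip_width: 0.0002
```

The force dropped from 7.1 to 3.1 N, as with the first clip. I'll lift straight up and look.

Request:
carry_out(
  deltas=[
    [1,0,0,0,0,0,0],
    [1,0,0,-0.2,0,0,0],
    [1,0,0,-0.8,0,0,0],
    [1,0,0,-1.6,0,0,0],
    [1,0,0,-2.6,0,0,0],
    [1,0,0,-3.5,0,0,0],
    [1,0,0,-3.6,0,0,0],
  ],
)

```text
time: 21.0
position: [0.5877, -0.1393, 0.2363]
tool_rot: [0.966, -0.259, 0.003, -0.0]
ft_force: [0.0, -0.0, 0.7]
grip_width: 0.0004
```

```bash
python3 look.py 11; python3 to.py .6305 -.2958 .235 30
```

```text
180 [(42, 0.1446), (23, 0.1467), (24, 0.1464), (24, 0.1462), (28, 0.1461), (13, 0.1467), (0, 0)]
60 [(24, 0.1466), (28, 0.1468), (32, 0.1466), (57, 0.1296), (40, 0.1466), (36, 0.1458), (2, 0.121)]
-60 [(23, 0.1413), (29, 0.1406), (30, 0.1413), (18, 0.1406), (36, 0.145), (59, 0.1671), (8, 0.1815)]
t 21.05 p [ 0.5869 -0.1391  0.235 ] q [-0.42  0.48  1.48  0.    1.18  0.1 ] f [-0.58 -0.17  0.24] w 0.0006
delta [4.643 4.556 0.012] [ 4.000e-02 -2.000e-01 -5.999e+01]
```

View pics/c11.png

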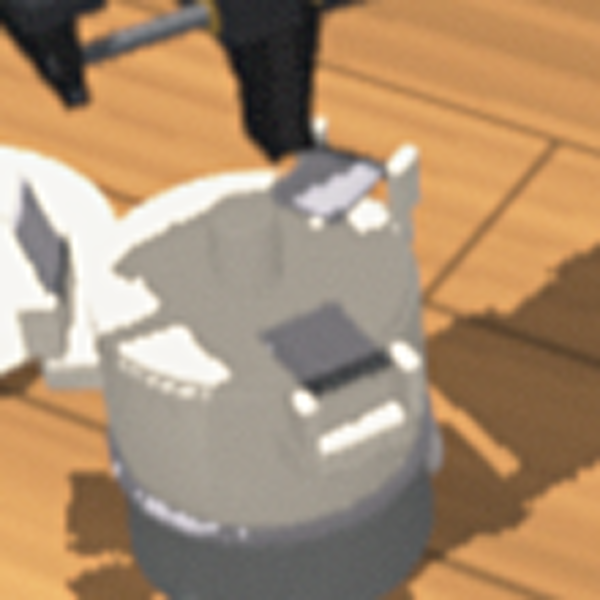

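Two clips are home, both flat at 0.1466. Now the last one, at azimuth -60°, with yaw +30 and inward along -y.

Request:
carry_out(
  deltas=[
    [1,1.0,1.0,0,0,0,-8],
    [1,2.0,2.0,0,0,0,-16],
    [1,3.0,3.0,0,0,0,-24],
    [1,3.9,3.8,0,0,0,-32],
    [1,4.5,4.4,0,0,0,-40],
    [1,4.64,4.56,0,0,0,-48],
    [1,4.64,4.56,0,0,0,-56],
    [1,4.64,4.56,0,0,0,-60],
  ],
)

```text
time: 21.85
position: [0.6285, -0.2956, 0.2307]
tool_rot: [0.965, 0.26, -0.001, -0.002]
ft_force: [0.0, -0.1, 0.6]
grip_width: 0.0003
```

```bash
python3 to.py .6305 -.2958 .164 30
```

```text
t 21.85 p [ 0.6285 -0.2956  0.2307] q [-0.6   0.62  1.23  0.    1.3  -1.13] f [ 0.01 -0.09  0.61] w 0.0003
delta [0.07  0.058 2.669] [-0.24  0.08  0.19]
```

Request:
carry_out(
  deltas=[
    [1,0.07,0.05,0.7,0,0,0],
    [1,0.07,0.05,1.5,0,0,0],
    [1,0.07,0.05,2.3,0,0,0],
    [1,0.07,0.05,2.6,0,0,0],
    [1,0.07,0.05,2.6,0,0,0],
    [1,0.07,0.05,2.6,0,0,0],
  ],
)

```text
time: 22.45
position: [0.6317, -0.2962, 0.1684]
tool_rot: [0.966, 0.259, 0.0, -0.0]
ft_force: [0.5, -0.1, 0.8]
grip_width: 0.0003
```

```bash
python3 to.py .5845 -.2161 .164 30; python3 look.py 12
```

```text
t 22.45 p [ 0.6317 -0.2962  0.1684] q [-0.6   0.68  1.28  0.    1.18 -1.12] f [ 0.48 -0.15  0.8 ] w 0.0003
delta [-0.034 -3.72   0.176] [-0.01 -0.01  0.  ]
180 [(39, 0.1439), (30, 0.1461), (24, 0.1468), (20, 0.1463), (24, 0.1466), (12, 0.1475), (0, 0)]
60 [(28, 0.1462), (28, 0.146), (28, 0.1463), (58, 0.1451), (35, 0.1471), (31, 0.1448), (0, 0)]
-60 [(25, 0.1413), (29, 0.1415), (27, 0.1409), (16, 0.1408), (30, 0.1466), (60, 0.1671), (11, 0.1816)]
```

View pics/c12.png

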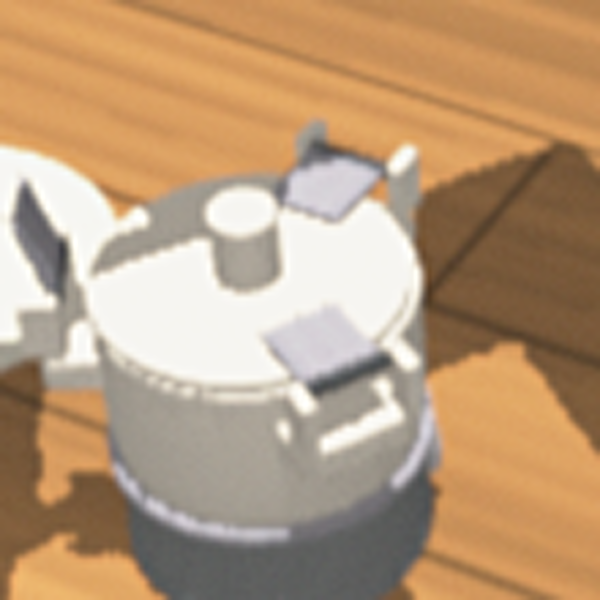

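Request:
carry_out(
  deltas=[
    [1,0,-0.5,0.15,0,0,0],
    [1,0,-1.0,0.15,0,0,0],
    [1,-0.03,-1.35,0.15,0,0,0],
    [1,-0.03,-1.7,0.15,0,0,0],
    [1,-0.03,-2.0,0.15,0,0,0],
    [1,-0.03,-2.3,0.15,0,0,0],
    [1,-0.03,-2.6,0.15,0,0,0],
    [1,-0.03,-2.9,0.15,0,0,0],
  ],
)

```text
time: 23.3
position: [0.5945, -0.2334, 0.1649]
tool_rot: [0.966, 0.259, 0.0, 0.0]
ft_force: [0.5, -2.8, 0.2]
grip_width: 0.0006
```

Request:
carry_out(
  deltas=[
    [1,0,-0.25,0,0,0,0],
    [1,0,-0.5,0,0,0,0],
    [1,0,-0.65,0,0,0,0],
    [1,0,-0.75,0.05,0,0,0],
    [1,0,-0.75,0.1,0,0,0],
  ],
)

```text
time: 23.8
position: [0.585, -0.217, 0.1622]
tool_rot: [0.966, 0.259, -0.0, -0.0]
ft_force: [0.1, 0.3, 0.7]
grip_width: 0.0003
```

```bash
python3 to.py .5845 -.2161 .15 30; python3 look.py 13
```

```text
t 23.8 p [ 0.585  -0.217   0.1622] q [-0.53  0.6   1.49  0.    1.05 -1.06] f [0.07 0.32 0.7 ] w 0.0003
delta [ 0.002 -0.039  0.488] [-0.06  0.01  0.01]
180 [(47, 0.1443), (24, 0.146), (21, 0.1458), (23, 0.1457), (26, 0.146), (12, 0.1462), (0, 0)]
60 [(24, 0.146), (33, 0.1454), (29, 0.1457), (52, 0.1435), (32, 0.1461), (28, 0.1455), (1, 0.1201)]
-60 [(39, 0.1409), (36, 0.1417), (33, 0.1545), (31, 0.1517), (27, 0.1476), (11, 0.1478), (0, 0)]
```

View pics/c13.png

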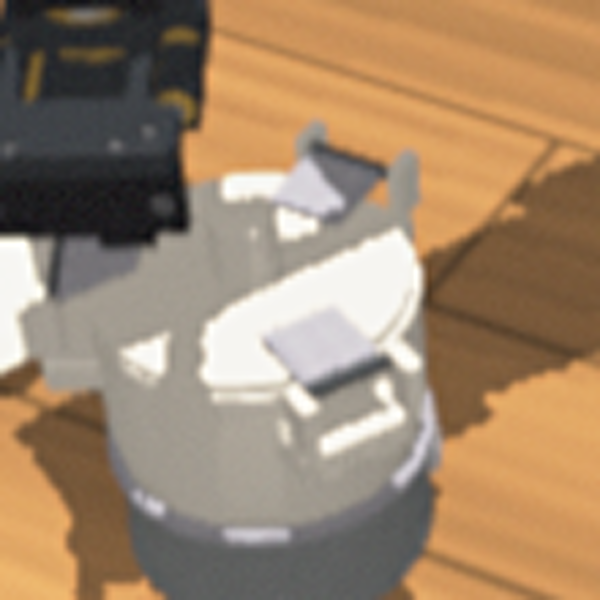

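The third clip is folded under the finger, so I'll press it.

Request:
carry_out(
  deltas=[
    [1,0,0,0.03,0,0,0],
    [1,0,0,0.06,0,0,0],
    [1,0,0,0.09,0,0,0],
    [1,0,0,0.12,0,0,0],
    [1,0,0,0.15,0,0,0],
    [1,0,0,0.18,0,0,0],
    [1,0,0,0.21,0,0,0],
    [1,0,0,0.24,0,0,0],
  ],
)

```text
time: 24.65
position: [0.5853, -0.2176, 0.1562]
tool_rot: [0.966, 0.259, -0.0, 0.0]
ft_force: [0.2, 0.1, 0.4]
grip_width: 0.0004
```

Request:
carry_out(
  deltas=[
    [1,0,0,0.03,0,0,0],
    [1,0,0,0.06,0,0,0],
    [1,0,0,0.09,0,0,0],
    [1,0,0,0.12,0,0,0],
    [1,0,0,0.12,0,0,0],
  ],
)

```text
time: 25.15
position: [0.5852, -0.2174, 0.1533]
tool_rot: [0.966, 0.259, -0.0, -0.0]
ft_force: [-0.9, 0.3, 2.3]
grip_width: 0.0003
```

Request:
carry_out(
  deltas=[
    [1,0,0,0.03,0,0,0],
    [1,0,0,0.06,0,0,0],
    [1,0,0,0.09,0,0,0],
    [1,0,0,0.12,0,0,0],
    [1,0,0,0.12,0,0,0],
  ],
)

```text
time: 25.65
position: [0.5851, -0.2173, 0.1503]
tool_rot: [0.966, 0.259, -0.0, -0.0]
ft_force: [-1.5, 2.7, 4.3]
grip_width: 0.0004
```

Request:
carry_out(
  deltas=[
    [1,0,0,0.03,0,0,0],
    [1,0,0,0.06,0,0,0],
    [1,0,0,0.08,0,0,0],
    [1,0,0,0.08,0,0,0],
  ],
)

```text
time: 26.05
position: [0.5851, -0.2173, 0.1484]
tool_rot: [0.966, 0.259, -0.0, -0.0]
ft_force: [-2.4, 3.0, 5.5]
grip_width: 0.0002
```

Request:
carry_out(
  deltas=[
    [1,0,0,0.03,0,0,0],
    [1,0,0,0.06,0,0,0],
    [1,0,0,0.08,0,0,0],
    [1,0,0,0.08,0,0,0],
  ],
)

```text
time: 26.45
position: [0.5851, -0.2171, 0.1462]
tool_rot: [0.966, 0.259, -0.0, -0.0]
ft_force: [-1.5, 3.4, 4.5]
grip_width: 0.0004
```

Request:
carry_out(
  deltas=[
    [1,0,0,0.03,0,0,0],
    [1,0,0,0.06,0,0,0],
    [1,0,0,0.08,0,0,0],
    [1,0,0,0.08,0,0,0],
  ],
)

```text
time: 26.85
position: [0.5851, -0.2171, 0.1444]
tool_rot: [0.966, 0.259, -0.0, -0.0]
ft_force: [-3.3, 4.8, 7.3]
grip_width: 0.0002
```

Request:
carry_out(
  deltas=[
    [1,0,0,0.03,0,0,0],
    [1,0,0,0.05,0,0,0],
    [1,0,0,0.05,0,0,0],
  ],
)

```text
time: 27.15
position: [0.5851, -0.2171, 0.1433]
tool_rot: [0.966, 0.259, -0.0, -0.0]
ft_force: [-3.1, 4.5, 7.0]
grip_width: 0.0005
```

Request:
carry_out(
  deltas=[
    [1,0,0,0.03,0,0,0],
    [1,0,0,0.06,0,0,0],
    [1,0,0,0.06,0,0,0],
  ],
)

```text
time: 27.45
position: [0.585, -0.217, 0.1425]
tool_rot: [0.966, 0.259, -0.0, -0.0]
ft_force: [-3.6, 4.8, 9.7]
grip_width: 0.0005
```

Request:
carry_out(
  deltas=[
    [1,0,0,0.03,0,0,0],
    [1,0,0,0.06,0,0,0],
    [1,0,0,0.06,0,0,0],
  ],
)

```text
time: 27.75
position: [0.5859, -0.2181, 0.1403]
tool_rot: [0.966, 0.259, 0.001, 0.001]
ft_force: [-1.6, 2.2, 5.9]
grip_width: 0.0001
```

Request:
carry_out(
  deltas=[
    [1,0,0,0,0,0,0],
    [1,0,0,0,0,0,0],
    [1,0,0,-0.2,0,0,0],
    [1,0,0,-0.8,0,0,0],
    [1,0,0,-1.6,0,0,0],
    [1,0,0,-2.6,0,0,0],
    [1,0,0,-3.6,0,0,0],
    [1,0,0,-4.2,0,0,0],
  ],
)

```text
time: 28.55
position: [0.5866, -0.219, 0.2469]
tool_rot: [0.966, 0.259, 0.001, 0.002]
ft_force: [0.1, -0.3, 0.3]
grip_width: 0.0005
```

Request:
carry_out(
  deltas=[
    [1,0,1.5,-0.5,0,0,0],
    [1,0,3,-1,0,0,0],
    [1,0,4.5,-1,0,0,0],
    [1,0,4.5,-1,0,0,0],
    [1,0,4.5,-1,0,0,0],
  ],
)

```text
time: 29.05
position: [0.6413, -0.316, 0.2687]
tool_rot: [0.966, 0.258, -0.0, -0.0]
ft_force: [-0.0, 0.5, -0.2]
grip_width: 0.0005
```

```bash
python3 look.py 14; python3 to.py .5845 -.2161 .15 30; python3 - <<'E'
src=open('m.py').read().split("for n in")[0]; exec(src)
d=np.load('pics/s14.npy');C=cloud('scene',d);X,Y,Z=C[...,0],C[...,1],C[...,2]
k=(np.hypot(X-.5622,Y+.178)<.03)&(Z>.168);print('knob top',C[k].mean(0),k.sum())
E
```

```text
180 [(45, 0.1448), (29, 0.1468), (21, 0.1466), (24, 0.1466), (27, 0.1464), (11, 0.1465), (0, 0)]
60 [(24, 0.1465), (29, 0.1467), (28, 0.1466), (56, 0.1451), (43, 0.1468), (32, 0.1443), (0, 0)]
-60 [(33, 0.146), (28, 0.1463), (25, 0.1467), (28, 0.1467), (39, 0.1465), (12, 0.1471), (0, 0)]
t 29.1 p [ 0.641  -0.3149  0.2689] q [-0.61  0.62  1.13 -0.    1.4  -1.14] f [ 0.23 -0.45  0.2 ] w 0.0005
delta [ 0.021 -4.543  4.762] [-0.09  0.05 -0.03]
knob top [ 0.56496609 -0.17816186  0.17244693] 102
```

View pics/c14.png

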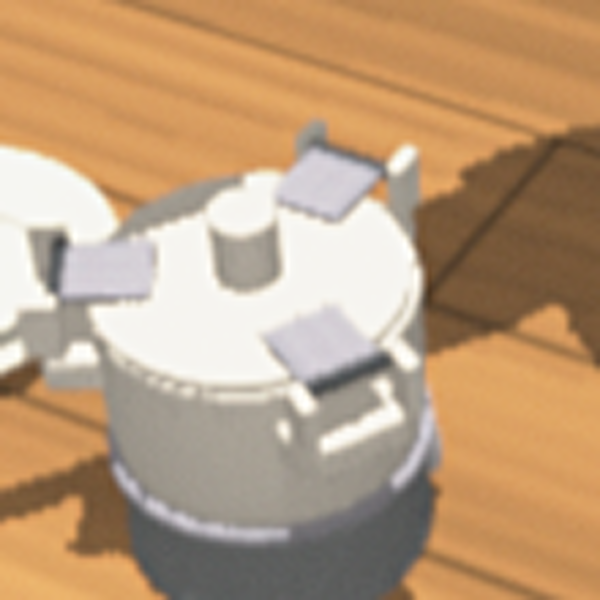

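View pics/s14.png

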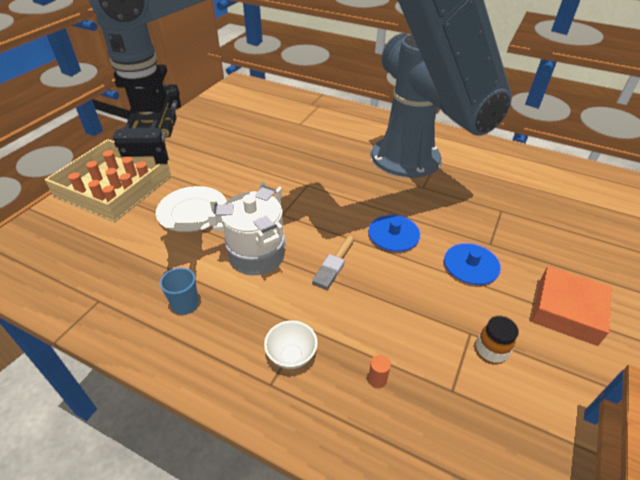

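All three clips lie flat at z≈0.1465 (around pixels (193,265), (209,224) and (223,263) in the scene picture). The lid is level, the other ware is where it was and the arm is clear, so I'll hand in.

```bash
python3 -c "
from rig import *
print(hand_in())"
```

```text
the job is handed in; nothing more can be done
None
```

The lid is seated in the tub, all three clips are folded home over it, and I handed the job in at about 29 s of the 72 s allowed. `hand_in()` gave no verdict.

- **Lid:** I lifted it by its knob and lowered it into the mouth. I let go once the rim was already carrying about 1.6 N of its weight.
- **Clips:** I folded them in the order azimuth 180°, 60°, −60°. Each was pressed slowly with the closed fingers, and the vertical force fell at each snap:

| Clip | Highest reading before snap | Reading after snap |
|---|---|---|
| 180° | 7.3 N | 3.1 N |
| 60° | 7.1 N | 3.1 N |
| −60° | 9.7 N | 5.9 N |

- **Forces:** With the sideways part, the highest reading was about 11.4 N. I only read the force at the end of each move, so brief peaks in between were not seen.
- **Last checks:** The final picture and depth show all three clips flat at z ≈ 0.1465 m, about 5.5 mm above the lid's flange. The other ware looks unmoved and the arm is well clear.
- **Disagreement:** The last depth reading of the knob top put it about 2–3 mm off the estimated tub centre in x. The same camera showed a similar bias on the knob before I picked it up, and it is within the 7 mm limit.

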